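# Clear the seasonings off the cooktop onto their tray

### The arm

A 6-joint arm with a two-finger parallel gripper is mounted at the origin on a cart in front of the work surface, level with it; the furniture and walls round the work are solid. World frame = base frame: x ahead of the robot, y to its left, z up, the work surface at z = 0. Lengths are in m, angles in rad, forces in N, time in s.
With the tool pointing down it reaches from about 0.35 to 0.775 m from the base axis. Payload 7.3 kg.
Tool frame: the origin (TCP) lies at the very end of the fingers, on their centre line; the grasp point (between the pads) lies 19 mm behind it; z points along the fingers, y is the line along which they close (so a half turn about z gives the same grasp; the last joint's range is limited). The gripper opens to 92 mm and grips with 3 to 60 N. Pads are 19 mm wide; open, the fingers measure 130 mm over their backs; the gripper's body (75 mm by 190 mm) begins 47 mm behind the grasp point.
Start: joints at [-1.404, 0.342, 1.524, -0, 1.275, -0.146], TCP at [0.162, -0.5, 0.227] pointing down, gripper open.
Joint ranges: [-2.53, 2.53], [-0.77, 2.02], [0.04, 2.7], [-1, 4.14], [0.28, 2.66], [-3.11, 3.11]. Speed limits (rad/s): [2.57, 2.57, 3.14, 3.14, 3.14, 3.14].

### API

Orientations are given as [roll, pitch, yaw] about the fixed x, y, z axes, in that order (R = Rz(yaw) Ry(pitch) Rx(roll)).
In Python, from cell import robot gives the robot as it stands.
- The arm moves only by the tool apply_moves, never from a script. Its argument "rows" is a list of rows, each an object with "xyz": the shift along the tool's x, y, z in mm, a list of three; "turn": the turn about the tool's z in rad. A call has 1 to 10 rows; each row shifts and turns the commanded pose from where the row before left it, along the tool's axes as they then stand; what a row does not reach is not made up. A row lasts 1/8 s, in which the tool goes at most 62.5 mm and 10.7 degrees, less where a joint would pass 70% of its speed; a pose out of reach is approached as far as the arm can. A call with a gripper value outside its range is refused whole. "gripper" is the opening, from 0 (shut) to 1 (fully open), set as the call begins (left out, the last holds). The fingers move at their own pace and stop on an object; "newtons" is the grip in N (left out, the last holds). Time passes only in rows, so rows that do not move let the fingers close. It gives the time, the measured TCP pose, the force and the opening at its end, in the units of the state.
- robot.observe(): the state, without advancing time (a new reading comes with each control period).
- robot.read_camera(name): name is "scene" or "side" or "wrist"; returns a dict with "frame" (420x560x3 uint8, blue, green, red), "mtx" (3x3 intrinsics, pixels), "R" (3x3) and "t" (3): a world point X has camera coordinates R X + t; the wrist camera has in their place "T_tool_cam" (4x4, takes a point from camera to tool coordinates, whose origin is the TCP and whose axes are the flange's). Camera axes: x right, y down, z forward; pixel columns grow to the right and rows downward; lengths in m; the calibration is good to about 2 mm. A picture is of the moment at which its call begins: read the wrist's pose just before it. There is no depth.
- robot.hand_in(): hands the job in, once; it reports no verdict.
The state is a dict: "time": time; "qpos": joint angles; "qvel": joint speeds; "joint_efforts": joint torques, N m; "tool_pos": TCP position; "tool_rot": TCP orientation; "contact_force": force on the tool from outside, world axes, zero at the start; "torque": the same for the moment, N m; "opening": finger opening in m.
Only numpy, scipy, OpenCV 4.12 (cv2) and the standard library are available. Lean on these libraries where they do the work, as an engineer would, in place of code of your own. Each camera call takes 0.05 s, during which the arm holds its last target. There are 200 camera calls.

### The job

Clear the four seasonings off the black cooktop onto the wooden tray, each upright: the tin centred on the middle cork disc with the green-capped spice jar centred on top of it, the honey jar centred on the end disc next to the red-and-white kitchen timer, and the salt shaker centred on the other end disc, next to the white cup. Leave the timer and the cup standing where they are.

Things in the scene. Friction and masses are not known exactly. Their poses are not given: they have to be found in the camera images.
- honey_mid (a point): Honey jar: round glass jar with amber contents and a flat grey lid, 60 mm diameter, 86 mm high. Starts upright on the black cooktop (its glass is 8 mm above the worktop, z = 8 mm). The point is its centre, 43 mm above its underside; z is up along the jar. (A microwave and wall cabinets overhang the back of the work, beyond about x = 0.55 m, from about 0.45 m up: carry low and near the robot.)
- tin_mid (a point): Tin: round food tin with a silvery top and a white, red and blue paper side, 57 mm diameter, 72 mm high, flat top. Starts upright on the cooktop. The point is its centre, 36 mm above its underside; z is up along the tin.
- salt_mid (a point): Salt shaker: slim clear shaker with a rounded grey cap, 44 mm diameter (narrowing to 34 mm at the cap, above 70 mm height), 90 mm high; its foot is slightly rounded, so it may lean by 2 degrees. Starts upright on the cooktop. The point is its centre, 45 mm above its underside; z is up along it.
- spice_mid (a point): Spice jar: round glass jar with a green cap, 45 mm diameter, 106 mm high, flat bottom. Starts upright on the cooktop. The point is its centre, 53 mm above its underside; z is up along the jar.
- tray: Seasoning tray, fixed to the worktop: dark wooden slab 110 mm (its x) by 320 mm (its y), with three cork discs of 72 mm diameter set flush in a row along y, centred at y = -92, 0 and +92 mm, x = 0. Top surface of slab and discs 12 mm above the origin; a rim 7 mm wide round the edge rises to 17 mm; small brass pulls at the ends. Origin: centre of the underside, on the worktop. Its y axis runs along the row, roughly to the robot's left, turned by up to 15 degrees.
- timer: Wind-up kitchen timer, red lower half and white upper half, round, 64 mm diameter, 47 mm high, loose, standing on the worktop just beyond one end of the tray (either end), 218 to 228 mm from the tray's centre along the row. Origin: centre of its underside.
- cup: White espresso cup, loose, standing on the worktop just beyond the end of the tray opposite the timer, 60 mm across at the rim, 84 mm long with its handle, 49 mm high. Origin: underside, midway along the cup-plus-handle length; the handle points along its -y.

How it is judged:
At the end, for the whole second after the job is handed in: Tin on the middle disc, honey jar on the end disc on the timer's side, salt shaker on the cup's side, each within 13 mm of the disc's centre (along each tray axis); spice jar on the tin within 13 mm of its axis; all upright (0.15 rad), at resting height (6 mm), released and still (height (world z) of honey_mid between 0.049 and 0.061 m and angle between each of honey_mid, tin_mid, salt_mid, spice_mid's own z axis and vertical below 0.15 rad and linear speed of each of honey, tin, salt, spice below 0.02 m/s and height (world z) of tin_mid between 0.042 and 0.054 m and height (world z) of salt_mid between 0.051 and 0.063 m and height (world z) of spice_mid between 0.131 and 0.143 m and x of tin_mid in the frame of tray between -0.013 and 0.013 m and y of tin_mid in the frame of tray between -0.013 and 0.013 m and horizontal distance between spice_mid and tin_mid below 0.013 m and ((y of timer in the frame of tray above 0 m and x of honey_mid in the frame of tray between -0.013 and 0.013 m and y of honey_mid in the frame of tray between 0.079 and 0.105 m and x of salt_mid in the frame of tray between -0.013 and 0.013 m and y of salt_mid in the frame of tray between -0.105 and -0.079 m) or (y of timer in the frame of tray below 0 m and x of honey_mid in the frame of tray between -0.013 and 0.013 m and y of honey_mid in the frame of tray between -0.105 and -0.079 m and x of salt_mid in the frame of tray between -0.013 and 0.013 m and y of salt_mid in the frame of tray between 0.079 and 0.105 m))); the robot touches nothing.
It fails at once if the timer is displaced (more than 25 mm) or tipped (distance of timer from where it was at the start of the episode above 0.025 m or angle between timer's own z axis and vertical above 0.4 rad).
It fails at once if the cup is displaced (more than 25 mm) or tipped (distance of cup from where it was at the start of the episode above 0.025 m or angle between cup's own z axis and vertical above 0.4 rad).
It also fails if it takes over 109 s, if anything falls off the work surface, if the arm or the gripper's body presses on something with over 40 N, if the wrist force passes 120 N, or if a joint passes its speed limit or range.

## Working session

There is one attempt and no reset: what is moved stays moved. The work goes in short steps, Python scripts to look and compute and a tool call to move; the robot and the scene stay as the last step left them, time stands still between calls to the robot, and variables do not carry over. Pictures are saved under pics/ and viewed, on a budget of 14 in all, crops included, one or two more only if the job needs it, and the job is handed in when it is done.

Besides the shell and the picture viewer there is one more tool, called in YAML: its name, and indented under it one key for each argument. apply_moves: Moves the arm, as the interface text tells. Its arguments: {"type":"object","properties":{"rows":{"type":"array"},"gripper":{"type":"number"},"newtons":{"type":"number"}},"required":["rows"]}

```bash
mkdir -p pics; cat > h.py <<'E'
import numpy as np, cv2
from cell import robot
from scipy.spatial.transform import Rotation as Ro
def snap(n,f):
    s=robot.observe(); c=robot.read_camera(n); cv2.imwrite('pics/'+f,c['frame'])
    if n=='wrist':
        T=np.eye(4); T[:3,:3]=Ro.from_euler('xyz',s['tool_rot']).as_matrix(); T[:3,3]=s['tool_pos']
        M=np.linalg.inv(T@np.array(c['T_tool_cam'])); c['R']=M[:3,:3]; c['t']=M[:3,3]
    np.savez('pics/'+f[:-4]+'.npz',K=c['mtx'],R=c['R'],t=c['t']); return c
def load(f):
    d=np.load('pics/'+f+'.npz'); return d['K'],d['R'],d['t']
def ray(f,p):
    K,R,t=load(f); d=R.T@np.linalg.inv(K)@[p[0],p[1],1]; return -R.T@t,d
def onz(f,p,z):
    o,d=ray(f,p); return o+d*(z-o[2])/d[2]
def proj(f,X):
    K,R,t=load(f); u=K@(R@np.array(X)+t); return u[:2]/u[2]
def tri(a,p,b,q):
    o1,d1=ray(a,p);o2,d2=ray(b,q); A=np.c_[d1,-d2]; s=np.linalg.lstsq(A,o2-o1,rcond=None)[0]
    x,y=o1+d1*s[0],o2+d2*s[1]; return (x+y)/2,np.linalg.norm(x-y)
E
python3 - <<'E'
from h import *
for n in('scene','side','wrist'):
    c=snap(n,n+'0.png'); K,R,t=load(n+'0'); print(n,np.round(-R.T@t,3),np.round(R[2],2),K[0,0])
s=robot.observe(); print(s['time'],s['tool_pos'],s['tool_rot'],s['opening'])
E
```

```text
scene [-0.277 -0.582  1.165] [ 0.51  0.38 -0.77] 512.1623977562255
side [0.23  1.095 1.002] [ 0.15 -0.77 -0.63] 516.4390976391005
wrist [ 0.239 -0.475  0.385] [-0.29 -0.09 -0.95] 357.7843216192265
0.15 [ 0.16150947 -0.49924214  0.2262269 ] [-3.14050555e+00 -1.31578757e-04  3.12807745e-01] 0.09152486015623996
```

View pics/scene0.png

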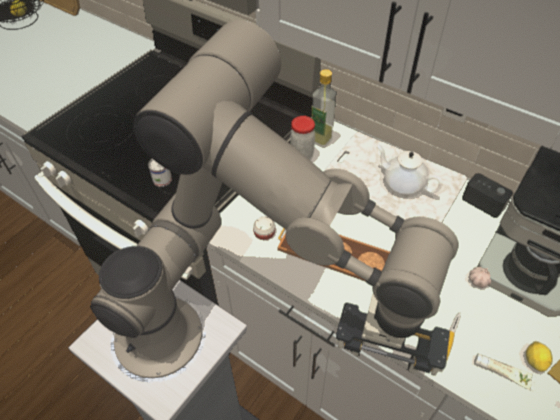

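View pics/side0.png

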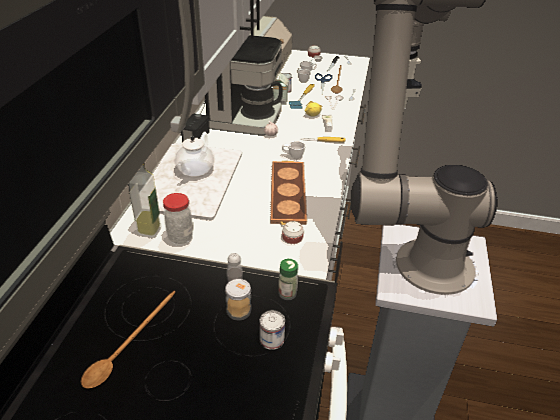

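The side view shows the timer at (292,231) on the robot's left end of the tray and the cup at (294,150) on the far end. The salt is at (234,265), honey (238,299), spice (288,278) and tin (272,329). In the scene view the arm hides these.

```bash
python3 - <<'E'
from h import *
for n,p,z in(('tin',(272,318),.08),('honey',(238,285),.094),('salt',(234,257),.098),('spice',(288,264),.114),('d-',(288.5,172),.012),('d0',(288,189),.012),('d+',(288,207.5),.012),('timer',(292,227),.047),('cup',(294,147),.049)):
    print(n,np.round(onz('side0',p,z),3))
im=cv2.imread('pics/side0.png'); a=cv2.resize(im[130:250,230:350],None,fx=5,fy=5,interpolation=cv2.INTER_CUBIC)
cv2.imwrite('pics/sidetray.png',a)
a=cv2.resize(im[240:360,200:320],None,fx=5,fy=5,interpolation=cv2.INTER_CUBIC)
cv2.imwrite('pics/sidejars.png',a)
E
```

```text
tin [0.383 0.348 0.08 ]
honey [0.481 0.281 0.094]
salt [0.515 0.195 0.098]
spice [0.376 0.204 0.114]
d- [ 0.477 -0.333  0.012]
d0 [ 0.46  -0.237  0.012]
d+ [ 0.441 -0.142  0.012]
timer [ 0.405 -0.013  0.047]
cup [ 0.479 -0.435  0.049]
```

View pics/sidejars.png

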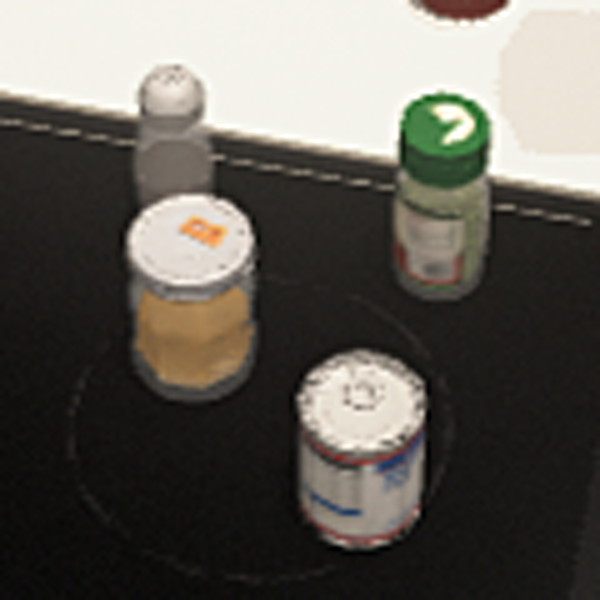

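View pics/sidetray.png

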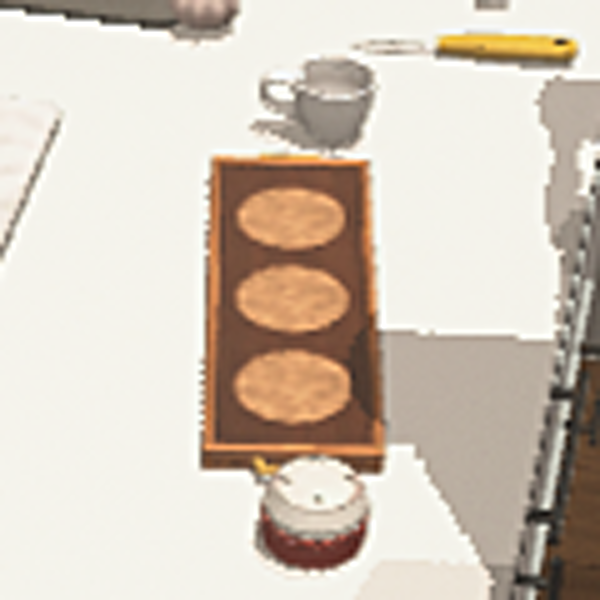

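Timer is on the +y end, so honey goes on the +y disc and salt on the −y disc. The tray is yawed about 0.19 rad. Next I go above the tray.

apply_moves:
  rows:
    - {"xyz":[52,-28,-10],"turn":0}
    - {"xyz":[52,-28,-10],"turn":0}
    - {"xyz":[52,-28,-10],"turn":0}
    - {"xyz":[52,-28,-10],"turn":0}
    - {"xyz":[52,-28,-10],"turn":0}
    - {"xyz":[52,-28,-10],"turn":0}
    - {"xyz":[52,-28,-10],"turn":0}
  gripper: 1

```text
time: 1.02
tool_pos: [0.4486, -0.1994, 0.297]
tool_rot: [3.141, 0.0, 0.313]
contact_force: [0.7, -1.1, 0.2]
opening: 0.092
```

apply_moves:
  rows:
    - {"xyz":[0,0,0],"turn":-0.18}
    - {"xyz":[0,0,0],"turn":-0.18}
    - {"xyz":[0,0,0],"turn":-0.18}
    - {"xyz":[0,0,0],"turn":-0.18}
    - {"xyz":[0,0,0],"turn":-0.18}
    - {"xyz":[0,0,0],"turn":-0.18}
    - {"xyz":[0,0,0],"turn":-0.18}
    - {"xyz":[0,0,0],"turn":-0.18}
    - {"xyz":[0,0,0],"turn":0}

```text
time: 2.15
tool_pos: [0.4475, -0.201, 0.2965]
tool_rot: [-3.141, -0.0, 1.751]
contact_force: [0.4, 0.3, -0.1]
opening: 0.0916
```

```bash
python3 -c "
from h import *
snap('wrist','wtray.png')
for X in [(.477,-.333,.012),(.46,-.237,.012),(.441,-.142,.012)]: print(proj('wtray',X))"
```

```text
[277.46927816 263.67626632]
[278.09973353 194.54707646]
[277.02568855 116.5606646 ]
```

View pics/wtray.png

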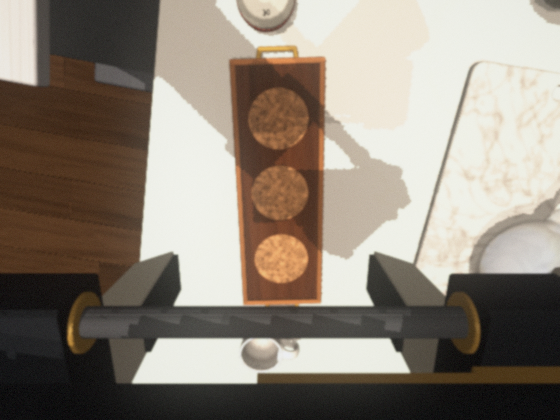

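apply_moves:
  rows:
    - {"xyz":[60,0,0],"turn":0}
    - {"xyz":[60,0,0],"turn":0}
    - {"xyz":[60,0,0],"turn":0}
    - {"xyz":[60,0,0],"turn":0}
    - {"xyz":[60,0,0],"turn":0}
    - {"xyz":[60,0,0],"turn":0}
    - {"xyz":[60,0,0],"turn":0}
    - {"xyz":[20,0,0],"turn":0}
    - {"xyz":[0,0,0],"turn":0}

```text
time: 3.32
tool_pos: [0.3674, 0.2328, 0.2965]
tool_rot: [-3.141, 0.0, 1.753]
contact_force: [-1.0, -0.4, -0.3]
opening: 0.0918
```

The wrist view shows the discs at (278,118), (280,192) and (281,259), close to the predictions. The timer is at the top and the cup below.

```bash
python3 - <<'E'
from h import *
snap('wrist','wjars.png')
S=[(287.8,173.0),(288.0,189.2),(288.0,206.8)]
im=cv2.imread('pics/wtray.png'); h=cv2.cvtColor(im,cv2.COLOR_BGR2HSV)
W=[(281,259),(280,192.5),(278,118.5)]
P=[]
for s,w in zip(S,W):
    X,e=tri('side0',s,'wtray',w); p=onz('wtray',w,.012); q=onz('side0',s,.012); print(np.round(X,4),round(e,4),p.round(4),q.round(4)); P.append(p)
v=P[2]-P[0]; print('len',np.linalg.norm(v),'yaw',np.arctan2(-v[0],v[1]))
E
```

```text
[ 0.4792 -0.3252  0.0126] 0.0024 [ 0.4804 -0.3253  0.012 ] [ 0.4781 -0.3261  0.012 ]
[ 0.4605 -0.2338  0.0133] 0.0027 [ 0.4619 -0.2339  0.012 ] [ 0.4594 -0.2356  0.012 ]
[ 0.4419 -0.1441  0.0129] 0.0013 [ 0.4426 -0.144   0.012 ] [ 0.4414 -0.1453  0.012 ]
len 0.1851765240815729 yaw 0.2059945422913919
```

View pics/wjars.png

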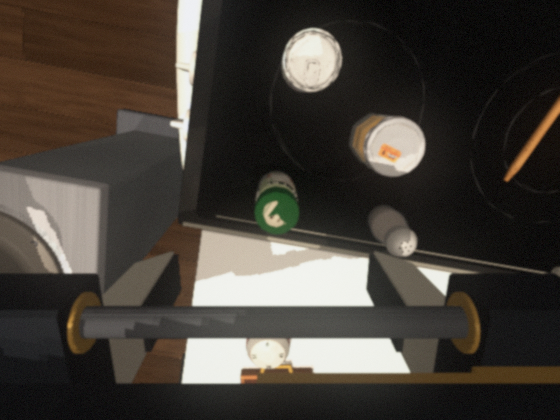

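Tin top is at (312,60), honey lid (394,146), salt cap (401,241), spice cap (277,212).

```bash
python3 - <<'E'
from h import *
for n,s,w,z in (('tin',(272,320),(312,60),.08),('honey',(238,287),(394,146),.094),('salt',(234,258),(401,241),.096),('spice',(288.6,265),(277,212),.114)):
    X,e=tri('side0',s,'wjars',w); print(n,X.round(4),e.round(4),onz('wjars',w,z).round(4),onz('side0',s,z).round(4))
s=robot.observe(); print(s['tool_pos'],s['tool_rot'],s['qpos'])
E
```

```text
tin [0.3824 0.3533 0.0792] 0.0019 [0.3832 0.3533 0.08  ] [0.3813 0.354  0.08  ]
honey [0.4789 0.2888 0.096 ] 0.0006 [0.48   0.2886 0.094 ] [0.4791 0.2871 0.094 ]
salt [0.5175 0.1896 0.0897] 0.0013 [0.5153 0.1915 0.096 ] [0.5148 0.1963 0.096 ]
spice [0.375  0.2044 0.1116] 0.0023 [0.376  0.2053 0.114 ] [0.3735 0.2067 0.114 ]
[0.36775972 0.23179509 0.2965321 ] [-3.14128342e+00  5.73043921e-04  1.75216434e+00] [ 3.86098930e-01  1.22859588e-01  1.61963009e+00 -5.05605379e-04
  1.39952228e+00  2.04817286e-01]
```

apply_moves:
  rows:
    - {"xyz":[39,12,0],"turn":0}
    - {"xyz":[39,12,0],"turn":0}
    - {"xyz":[39,12,0],"turn":0}
    - {"xyz":[0,0,30],"turn":-0.16}
    - {"xyz":[0,0,30],"turn":-0.16}
    - {"xyz":[0,0,30],"turn":-0.16}
    - {"xyz":[0,0,30],"turn":-0.16}
    - {"xyz":[0,0,30],"turn":-0.16}
    - {"xyz":[0,0,0],"turn":0}

```text
time: 4.5
tool_pos: [0.3818, 0.3512, 0.145]
tool_rot: [-3.137, -0.002, 2.548]
contact_force: [0.5, 0.1, 0.7]
opening: 0.0918
```

```bash
cat >> h.py <<'E'
def to(x,y,z,yaw=None):
    s=robot.observe(); p=np.array(s['tool_pos']); r=s['tool_rot']
    d=Ro.from_euler('xyz',r).as_matrix().T@(np.array([x,y,z])-p)*1000
    print('time %.2f'%s['time'],'pos',p.round(4),'yaw %.3f'%r[2],'d mm',d.round(1),'turn',None if yaw is None else round(-((yaw-r[2]+np.pi/2)%np.pi-np.pi/2),3),'F',np.round(s['contact_force'],1),'op %.4f'%s['opening'])
E
python3 -c "
from h import *
to(.3828,.3533,.036,2.55)"
```

```text
time 4.50 pos [0.3818 0.3512 0.145 ] yaw 2.548 d mm [  0.2   2.8 108.9] turn -0.002 F [0.5 0.1 0.7] op 0.0918
```

apply_moves:
  rows:
    - {"xyz":[0,2,40],"turn":0}
    - {"xyz":[0,0,40],"turn":0}
    - {"xyz":[0,0,28],"turn":0}
    - {"xyz":[0,0,0],"turn":0}

```text
time: 5.0
tool_pos: [0.3834, 0.354, 0.0383]
tool_rot: [-3.139, -0.001, 2.548]
contact_force: [0.4, 0.1, -0.2]
opening: 0.0922
```

apply_moves:
  rows:
    - {"xyz":[0,0,0],"turn":0}
    - {"xyz":[0,0,0],"turn":0}
    - {"xyz":[0,0,0],"turn":0}
    - {"xyz":[0,0,0],"turn":0}
    - {"xyz":[0,0,0],"turn":0}
    - {"xyz":[0,0,0],"turn":0}
  gripper: 0.3
  newtons: 20

```text
time: 5.75
tool_pos: [0.3833, 0.3549, 0.0392]
tool_rot: [3.141, 0.0, 2.553]
contact_force: [-2.0, -1.2, 5.7]
opening: 0.0568
```

apply_moves:
  rows:
    - {"xyz":[0,0,-30],"turn":0}
    - {"xyz":[0,0,-50],"turn":0}
    - {"xyz":[0,0,-50],"turn":0.16}
    - {"xyz":[0,0,0],"turn":0.18}
    - {"xyz":[0,0,0],"turn":0.18}
    - {"xyz":[0,0,0],"turn":0.18}
    - {"xyz":[0,0,0],"turn":0.08}
    - {"xyz":[0,0,0],"turn":0}

```text
time: 6.75
tool_pos: [0.383, 0.3548, 0.1682]
tool_rot: [-3.141, 0.0, 1.774]
contact_force: [-0.2, 0.7, -1.7]
opening: 0.057
```

```bash
python3 -c "
from h import *
to(.461,-.2345,.041,1.774)"
```

```text
time 6.75 pos [0.383  0.3548 0.1682] yaw 1.774 d mm [-592.9  -42.3  127.5] turn -0.0 F [-0.2  0.7 -1.7] op 0.0570
```

apply_moves:
  rows:
    - {"xyz":[-40,-3,0],"turn":0}
    - {"xyz":[-60,-4,0],"turn":0}
    - {"xyz":[-61,-5,0],"turn":0}
    - {"xyz":[-61,-5,0],"turn":0}
    - {"xyz":[-61,-5,0],"turn":0}
    - {"xyz":[-61,-4,0],"turn":0}
    - {"xyz":[-61,-4,0],"turn":0}
    - {"xyz":[-61,-4,0],"turn":0}
    - {"xyz":[-61,-4,0],"turn":0}
    - {"xyz":[-50,-4,0],"turn":0}

```text
time: 8.0
tool_pos: [0.4578, -0.2212, 0.1686]
tool_rot: [3.141, 0.0, 1.774]
contact_force: [-0.5, 0.6, -2.2]
opening: 0.0569
```

apply_moves:
  rows:
    - {"xyz":[-16,0,30],"turn":0}
    - {"xyz":[0,0,40],"turn":0}
    - {"xyz":[0,0,0],"turn":0}

```text
time: 8.38
tool_pos: [0.4591, -0.2333, 0.0961]
tool_rot: [-3.137, -0.005, 1.774]
contact_force: [0.2, -0.6, -2.2]
opening: 0.057
```

```bash
python3 -c "
from h import *
to(.461,-.2345,.043,1.774)"
```

```text
time 8.38 pos [ 0.4591 -0.2333  0.0961] yaw 1.774 d mm [-1.8  1.9 53.1] turn -0.0 F [ 0.2 -0.6 -2.2] op 0.0570
```

apply_moves:
  rows:
    - {"xyz":[-1,1,25],"turn":0}
    - {"xyz":[0,0,20],"turn":0}
    - {"xyz":[0,0,5],"turn":0}
    - {"xyz":[0,0,2],"turn":0}
    - {"xyz":[0,0,0],"turn":0}
    - {"xyz":[0,0,0],"turn":0}

```text
time: 9.12
tool_pos: [0.4627, -0.2355, 0.0475]
tool_rot: [3.141, 0.001, 1.773]
contact_force: [0.3, -0.2, -2.7]
opening: 0.0568
```

```bash
python3 -c "
from h import *
to(.461,-.2345,.043,1.774)"
```

```text
time 9.12 pos [ 0.4627 -0.2355  0.0475] yaw 1.773 d mm [ 1.3 -1.5  4.5] turn -0.001 F [ 0.3 -0.2 -2.7] op 0.0568
```

apply_moves:
  rows:
    - {"xyz":[0,-1,3],"turn":0}
    - {"xyz":[0,0,1],"turn":0}
    - {"xyz":[0,0,0],"turn":0}
    - {"xyz":[0,0,0],"turn":0}

```text
time: 9.62
tool_pos: [0.4612, -0.2355, 0.0432]
tool_rot: [-3.141, 0.0, 1.773]
contact_force: [-2.7, 0.7, 5.9]
opening: 0.0572
```

Contact made; release and rise.

apply_moves:
  rows:
    - {"xyz":[0,0,0],"turn":0}
    - {"xyz":[0,0,0],"turn":0}
    - {"xyz":[0,0,0],"turn":0}
    - {"xyz":[0,0,0],"turn":0}
    - {"xyz":[0,0,-20],"turn":0}
    - {"xyz":[0,0,-50],"turn":0}
    - {"xyz":[0,0,-60],"turn":0}
  gripper: 1

```text
time: 10.5
tool_pos: [0.4607, -0.235, 0.1733]
tool_rot: [-3.14, -0.002, 1.773]
contact_force: [0.7, -0.6, -0.7]
opening: 0.0917
```

```bash
python3 -c "
from h import *
to(.4795,.2885,.055,1.396)"
```

```text
time 10.50 pos [ 0.4607 -0.235   0.1733] yaw 1.773 d mm [508.9 123.6 119. ] turn 0.377 F [ 0.7 -0.6 -0.7] op 0.0917
```

apply_moves:
  rows:
    - {"xyz":[57,14,0],"turn":0}
    - {"xyz":[57,14,0],"turn":0}
    - {"xyz":[57,14,0],"turn":0}
    - {"xyz":[57,14,0],"turn":0}
    - {"xyz":[57,14,0],"turn":0}
    - {"xyz":[57,14,0],"turn":0}
    - {"xyz":[57,14,0],"turn":0}
    - {"xyz":[57,14,0],"turn":0}
    - {"xyz":[53,12,0],"turn":0}

```text
time: 11.62
tool_pos: [0.4805, 0.2902, 0.1727]
tool_rot: [3.141, 0.0, 1.773]
contact_force: [0.3, -1.3, 0.1]
opening: 0.0919
```

apply_moves:
  rows:
    - {"xyz":[0,0,0],"turn":0.13}
    - {"xyz":[0,0,10],"turn":0.13}
    - {"xyz":[0,0,30],"turn":0.12}
    - {"xyz":[0,0,0],"turn":0}

```text
time: 12.12
tool_pos: [0.4792, 0.2875, 0.1307]
tool_rot: [-3.137, 0.003, 1.394]
contact_force: [0.2, -0.4, 0.3]
opening: 0.0918
```

```bash
python3 -c "
from h import *
to(.4795,.2885,.045,1.396)"
```

```text
time 12.12 pos [0.4792 0.2875 0.1307] yaw 1.394 d mm [ 1.2  0.5 85.7] turn -0.002 F [ 0.2 -0.4  0.3] op 0.0918
```

apply_moves:
  rows:
    - {"xyz":[1,0,40],"turn":0}
    - {"xyz":[0,0,35],"turn":0}
    - {"xyz":[0,0,11],"turn":0}
    - {"xyz":[0,0,0],"turn":0}

```text
time: 12.62
tool_pos: [0.4812, 0.2892, 0.0472]
tool_rot: [3.141, -0.0, 1.394]
contact_force: [0.9, -0.0, 0.3]
opening: 0.0916
```

apply_moves:
  rows:
    - {"xyz":[0,0,0],"turn":0}
    - {"xyz":[0,0,0],"turn":0}
    - {"xyz":[0,0,0],"turn":0}
    - {"xyz":[0,0,0],"turn":0}
    - {"xyz":[0,0,0],"turn":0}
    - {"xyz":[0,0,0],"turn":0}
  gripper: 0.3
  newtons: 25

```text
time: 13.38
tool_pos: [0.4813, 0.2892, 0.0472]
tool_rot: [3.14, -0.0, 1.393]
contact_force: [0.6, -1.4, 5.6]
opening: 0.0602
```

apply_moves:
  rows:
    - {"xyz":[0,0,-25],"turn":0}
    - {"xyz":[0,0,-50],"turn":0}
    - {"xyz":[0,0,-50],"turn":-0.13}
    - {"xyz":[0,0,0],"turn":-0.13}
    - {"xyz":[0,0,0],"turn":-0.12}
    - {"xyz":[0,0,0],"turn":0}

```text
time: 14.12
tool_pos: [0.4802, 0.2889, 0.1709]
tool_rot: [-3.14, 0.0, 1.772]
contact_force: [0.3, -0.2, -2.1]
opening: 0.06
```

```bash
python3 -c "
from h import *
to(.4425,-.1444,.049,1.774)"
```

```text
time 14.12 pos [0.4802 0.2889 0.1709] yaw 1.772 d mm [-417.  -123.2  122.3] turn -0.002 F [ 0.3 -0.2 -2.1] op 0.0600
```

apply_moves:
  rows:
    - {"xyz":[-40,-11,0],"turn":0}
    - {"xyz":[-58,-17,0],"turn":0}
    - {"xyz":[-58,-17,0],"turn":0}
    - {"xyz":[-58,-17,0],"turn":0}
    - {"xyz":[-58,-17,0],"turn":0}
    - {"xyz":[-58,-17,0],"turn":0}
    - {"xyz":[-50,-16,0],"turn":0}
    - {"xyz":[-37,-11,0],"turn":0}
    - {"xyz":[0,0,40],"turn":0}
    - {"xyz":[0,0,0],"turn":0}

```text
time: 15.38
tool_pos: [0.4417, -0.1434, 0.1294]
tool_rot: [-3.136, -0.005, 1.77]
contact_force: [-0.2, 1.1, -2.0]
opening: 0.0602
```

apply_moves:
  rows:
    - {"xyz":[0,0,30],"turn":0}
    - {"xyz":[0,0,25],"turn":0}
    - {"xyz":[0,0,13],"turn":0}
    - {"xyz":[0,0,5],"turn":0}
    - {"xyz":[0,0,0],"turn":0}
    - {"xyz":[0,0,0],"turn":0}

```text
time: 16.12
tool_pos: [0.4446, -0.1443, 0.0595]
tool_rot: [3.14, 0.001, 1.773]
contact_force: [1.2, -0.6, -2.3]
opening: 0.0598
```

```bash
python3 -c "
from h import *
to(.4425,-.1444,.051,1.774)"
```

```text
time 16.12 pos [ 0.4446 -0.1443  0.0595] yaw 1.773 d mm [ 0.3 -2.1  8.5] turn -0.001 F [ 1.2 -0.6 -2.3] op 0.0598
```

apply_moves:
  rows:
    - {"xyz":[0,-2,5],"turn":0}
    - {"xyz":[0,0,2],"turn":0}
    - {"xyz":[0,0,0],"turn":0}
    - {"xyz":[0,0,0],"turn":0}

```text
time: 16.62
tool_pos: [0.4421, -0.1445, 0.0517]
tool_rot: [3.142, 0.0, 1.773]
contact_force: [0.4, -0.3, -2.2]
opening: 0.06
```

apply_moves:
  rows:
    - {"xyz":[0,0,1],"turn":0}
    - {"xyz":[0,0,0],"turn":0}
    - {"xyz":[0,0,0],"turn":0}

```text
time: 17.0
tool_pos: [0.4422, -0.1446, 0.0512]
tool_rot: [3.141, 0.001, 1.773]
contact_force: [-2.2, 0.3, 5.6]
opening: 0.0602
```

apply_moves:
  rows:
    - {"xyz":[0,0,0],"turn":0}
    - {"xyz":[0,0,0],"turn":0}
    - {"xyz":[0,0,0],"turn":0}
    - {"xyz":[0,0,0],"turn":0}
    - {"xyz":[0,0,-20],"turn":0}
    - {"xyz":[0,0,-50],"turn":0}
    - {"xyz":[0,0,-50],"turn":0}
    - {"xyz":[56,20,0],"turn":0}
    - {"xyz":[56,20,0],"turn":0}
    - {"xyz":[0,0,0],"turn":0}
  gripper: 1

```text
time: 18.25
tool_pos: [0.4587, -0.0233, 0.1708]
tool_rot: [3.141, -0.001, 1.778]
contact_force: [0.1, 0.1, -0.2]
opening: 0.0918
```

```bash
python3 -c "
from h import *
snap('wrist','wsalt.png');snap('side','side1.png')
im=cv2.imread('pics/side1.png'); 
a=cv2.resize(im[235:305,205:305],None,fx=5,fy=5,interpolation=cv2.INTER_CUBIC)
b=cv2.imread('pics/wsalt.png'); c=np.zeros((420+360,560,3),np.uint8)
c[:420]=b; c[425:775,:500]=a; cv2.imwrite('pics/salt.png',cv2.resize(c,(430,600)) if 0 else np.hstack([b[:, 180:], np.vstack([cv2.resize(a,(420,294)),np.zeros((126,420,3),np.uint8)])]))
to(.516,.192,.04,1.4)"
```

```text
time 18.35 pos [ 0.4588 -0.0264  0.1707] yaw 1.775 d mm [202.3 100.3 130.6] turn 0.375 F [-0.1 -0.3  0.1] op 0.0917
```

View pics/salt.png

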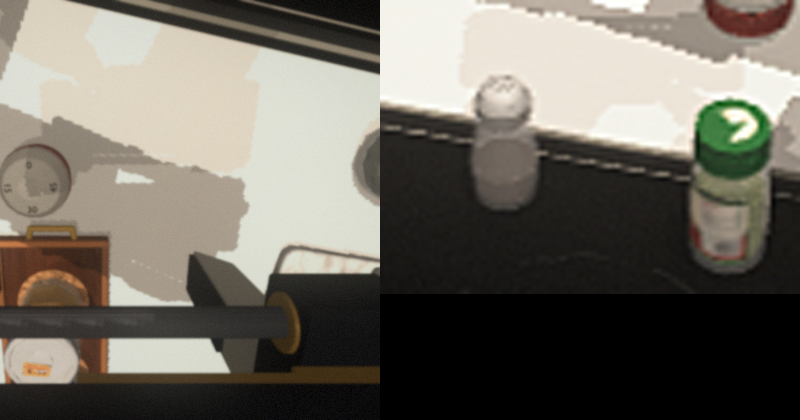

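The side view shows the salt cap centre at about (234,258) and its foot bottom edge at about (234.5,284.5). It is upright and unobstructed.

```bash
python3 - <<'E'
from h import *
a=np.linspace(0,2*np.pi,60)
for x,y in((.516,.192),(.515,.196),(.5175,.19)):
    f=np.array([proj('side1',(x+.022*np.cos(t),y+.022*np.sin(t),.009)) for t in a])
    b=np.array([proj('side1',(x+.022*np.cos(t),y+.022*np.sin(t),.05)) for t in a])
    print(x,y,'bottom row',f[:,1].max().round(1),'cols',b[:,0].min().round(1),b[:,0].max().round(1),'top',proj('side1',(x,y,.098)).round(1),proj('side1',(x,y,.09)).round(1))
E
```

```text
0.516 0.192 bottom row 287.0 cols 226.0 243.1 top [234.  256.2] [234.1 258.5]
0.515 0.196 bottom row 288.2 cols 225.9 243.1 top [233.9 257.3] [234.  259.6]
0.5175 0.19 bottom row 286.3 cols 225.6 242.8 top [233.6 255.6] [233.7 257.9]
```

apply_moves:
  rows:
    - {"xyz":[50,25,0],"turn":0}
    - {"xyz":[50,25,0],"turn":0}
    - {"xyz":[50,25,0],"turn":0}
    - {"xyz":[51,25,0],"turn":0}
    - {"xyz":[0,0,20],"turn":0}
    - {"xyz":[0,0,0],"turn":0}

```text
time: 19.1
tool_pos: [0.5158, 0.189, 0.149]
tool_rot: [-3.138, 0.001, 1.772]
contact_force: [-1.2, -0.5, -0.3]
opening: 0.0918
```

```bash
python3 -c "
from h import *
to(.517,.191,.036,1.774)"
```

```text
time 19.10 pos [0.5158 0.189  0.149 ] yaw 1.772 d mm [  1.8   2.  113. ] turn -0.002 F [-1.2 -0.5 -0.3] op 0.0918
```

apply_moves:
  rows:
    - {"xyz":[1,1,50],"turn":0}
    - {"xyz":[0,0,45],"turn":0}
    - {"xyz":[0,0,18],"turn":0}
    - {"xyz":[0,0,0],"turn":0}

```text
time: 19.6
tool_pos: [0.517, 0.1896, 0.037]
tool_rot: [-3.139, 0.0, 1.77]
contact_force: [-0.3, 0.1, 1.1]
opening: 0.0916
```

apply_moves:
  rows:
    - {"xyz":[0,0,0],"turn":0}
    - {"xyz":[0,0,0],"turn":0}
    - {"xyz":[0,0,0],"turn":0}
    - {"xyz":[0,0,0],"turn":0}
    - {"xyz":[0,0,0],"turn":0}
    - {"xyz":[0,0,0],"turn":0}
    - {"xyz":[0,0,0],"turn":0}
    - {"xyz":[0,0,0],"turn":0}
  gripper: 0.2
  newtons: 18

```text
time: 20.6
tool_pos: [0.5174, 0.1915, 0.0378]
tool_rot: [3.141, 0.0, 1.773]
contact_force: [0.9, 1.1, 0.8]
opening: 0.0407
```

apply_moves:
  rows:
    - {"xyz":[0,0,-25],"turn":0}
    - {"xyz":[0,0,-50],"turn":0}
    - {"xyz":[0,0,-50],"turn":0}
    - {"xyz":[0,0,-10],"turn":0}
    - {"xyz":[0,0,0],"turn":0}

```text
time: 21.22
tool_pos: [0.5169, 0.1913, 0.1725]
tool_rot: [-3.141, 0.0, 1.773]
contact_force: [0.4, 0.0, -1.3]
opening: 0.0407
```

```bash
python3 -c "
from h import *
to(.4795,-.3246,.041,1.774)"
```

```text
time 21.23 pos [0.5169 0.1913 0.1725] yaw 1.773 d mm [-497.9 -140.1  131.6] turn -0.001 F [ 0.4  0.  -1.3] op 0.0407
```

apply_moves:
  rows:
    - {"xyz":[-40,-11,0],"turn":0}
    - {"xyz":[-58,-16,0],"turn":0}
    - {"xyz":[-58,-16,0],"turn":0}
    - {"xyz":[-58,-17,0],"turn":0}
    - {"xyz":[-58,-17,0],"turn":0}
    - {"xyz":[-58,-17,0],"turn":0}
    - {"xyz":[-58,-16,0],"turn":0}
    - {"xyz":[-58,-16,0],"turn":0}
    - {"xyz":[-52,-14,0],"turn":0}
    - {"xyz":[0,0,0],"turn":0}

```text
time: 22.48
tool_pos: [0.4782, -0.3275, 0.1697]
tool_rot: [-3.139, -0.003, 1.768]
contact_force: [0.1, 0.7, -1.0]
opening: 0.0405
```

apply_moves:
  rows:
    - {"xyz":[0,0,40],"turn":0}
    - {"xyz":[0,0,50],"turn":0}
    - {"xyz":[0,0,15],"turn":0}
    - {"xyz":[0,0,0],"turn":0}
    - {"xyz":[0,0,0],"turn":0}

```text
time: 23.1
tool_pos: [0.4809, -0.325, 0.0693]
tool_rot: [3.14, 0.002, 1.773]
contact_force: [-0.6, -0.1, -0.6]
opening: 0.0406
```

```bash
python3 -c "
from h import *
to(.4795,-.3246,.041,1.774)
snap('side','side2.png'); im=cv2.imread('pics/side2.png')
cv2.imwrite('pics/s2.png',cv2.resize(im[110:260,200:400],None,fx=4,fy=4,interpolation=cv2.INTER_CUBIC))
for z in (.028,.06,.1): print(proj('side2',(.4795,-.3246,z)))"
```

```text
time 23.10 pos [ 0.4809 -0.325   0.0693] yaw 1.773 d mm [ 0.8 -1.4 28.3] turn -0.001 F [-0.6 -0.1 -0.6] op 0.0406
[287.48026497 169.25489685]
[287.81412622 161.2446137 ]
[288.24259085 150.96452592]
```

View pics/s2.png

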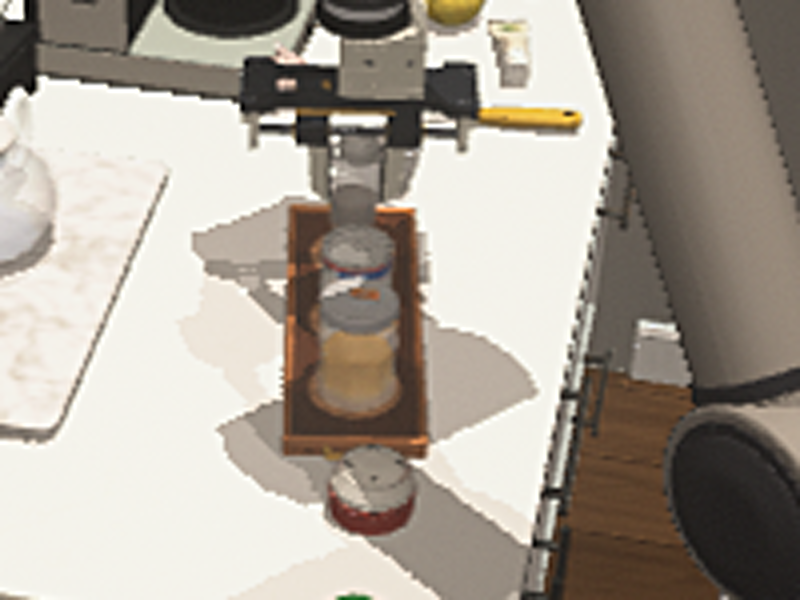

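The salt shaker hangs straight between the fingers over the −y disc. The tin and honey stand on their discs, and the timer is untouched. Lowering now.

apply_moves:
  rows:
    - {"xyz":[0,-1,15],"turn":0}
    - {"xyz":[0,0,6],"turn":0}
    - {"xyz":[0,0,4],"turn":0}
    - {"xyz":[0,0,2],"turn":0}
    - {"xyz":[0,0,0],"turn":0}
    - {"xyz":[0,0,0],"turn":0}

```text
time: 23.9
tool_pos: [0.479, -0.3249, 0.0416]
tool_rot: [3.141, 0.001, 1.773]
contact_force: [-2.2, 2.0, 5.7]
opening: 0.0408
```

apply_moves:
  rows:
    - {"xyz":[0,0,1],"turn":0}
    - {"xyz":[0,0,0],"turn":0}
    - {"xyz":[0,0,0],"turn":0}

```text
time: 24.28
tool_pos: [0.4792, -0.325, 0.0414]
tool_rot: [3.141, 0.001, 1.773]
contact_force: [-3.0, 3.1, 12.0]
opening: 0.0406
```

Contact at the expected height; back off 1 mm, release and rise.

apply_moves:
  rows:
    - {"xyz":[0,0,-1],"turn":0}
    - {"xyz":[0,0,0],"turn":0}

```text
time: 24.52
tool_pos: [0.4792, -0.3249, 0.0415]
tool_rot: [3.141, 0.001, 1.773]
contact_force: [-1.3, 1.3, 7.5]
opening: 0.0406
```

apply_moves:
  rows:
    - {"xyz":[0,0,0],"turn":0}
    - {"xyz":[0,0,0],"turn":0}
    - {"xyz":[0,0,0],"turn":0}
    - {"xyz":[0,0,0],"turn":0}
    - {"xyz":[0,0,0],"turn":0}
    - {"xyz":[0,0,-20],"turn":0}
    - {"xyz":[0,0,-60],"turn":0}
    - {"xyz":[0,0,-60],"turn":0}
  gripper: 1

```text
time: 25.52
tool_pos: [0.4787, -0.3245, 0.1819]
tool_rot: [-3.141, -0.001, 1.773]
contact_force: [1.1, -0.7, 0.2]
opening: 0.0921
```

```bash
python3 -c "
from h import *
to(.3755,.205,.17,1.774)"
```

```text
time 25.52 pos [ 0.4787 -0.3245  0.1819] yaw 1.773 d mm [539.4   5.1  12.4] turn -0.001 F [ 1.1 -0.7  0.2] op 0.0921
```

apply_moves:
  rows:
    - {"xyz":[50,0,-35],"turn":0}
    - {"xyz":[50,0,-35],"turn":0}
    - {"xyz":[50,0,-35],"turn":0}
    - {"xyz":[40,0,-35],"turn":0}
    - {"xyz":[0,0,0],"turn":0}
    - {"xyz":[0,0,0],"turn":0}

```text
time: 26.28
tool_pos: [0.4408, -0.1388, 0.3202]
tool_rot: [-3.141, 0.0, 1.773]
contact_force: [-0.4, -0.9, -0.7]
opening: 0.0919
```

```bash
python3 -c "
from h import *
snap('wrist','w3.png'); to(.3755,.205,.17,1.774)
im=cv2.imread('pics/w3.png'); cv2.imwrite('pics/w3c.png',cv2.resize(im[40:340,180:380],None,fx=2,fy=2,interpolation=cv2.INTER_CUBIC))
for X in [(.461,-.2345,.084),(.4425,-.1444,.098),(.4795,-.3246,.1)]: print(proj('w3',X), (proj('w3',X)-[180,40])*2)"
```

```text
time 26.32 pos [ 0.4406 -0.1391  0.3196] yaw 1.772 d mm [350.1   5.3 149.9] turn -0.002 F [-0.1 -0.4  0.1] op 0.0918
[274.06104929 253.11379536] [188.12209857 426.22759073]
[274.09860044 180.96662813] [188.19720087 281.93325627]
[274.07478758 326.6645981 ] [188.14957516 573.3291962 ]
```

View pics/w3c.png

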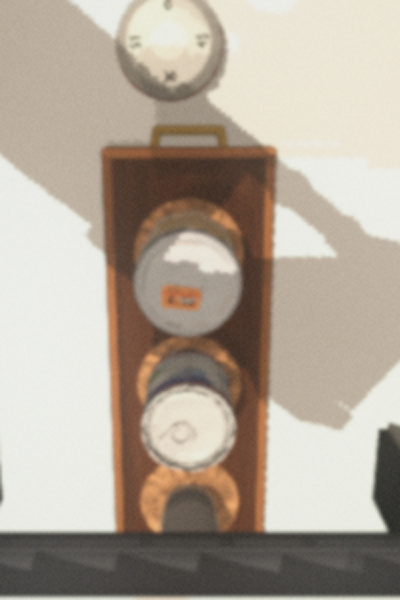

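Honey lid at (188,282) and tin top at (189,426) match the predictions (188,282) and (188,426) within 1 px. The salt stands on its disc. Now the spice jar.

apply_moves:
  rows:
    - {"xyz":[54,1,24],"turn":0}
    - {"xyz":[54,1,24],"turn":0}
    - {"xyz":[54,1,24],"turn":0}
    - {"xyz":[54,1,24],"turn":0}
    - {"xyz":[54,1,24],"turn":0}
    - {"xyz":[54,0,20],"turn":0}
    - {"xyz":[26,0,10],"turn":0}
    - {"xyz":[0,0,0],"turn":0}

```text
time: 27.32
tool_pos: [0.3747, 0.2055, 0.1688]
tool_rot: [-3.137, 0.001, 1.775]
contact_force: [1.1, -0.6, -0.5]
opening: 0.0917
```

```bash
python3 -c "
from h import *
to(.3755,.205,.049,1.774)"
```

```text
time 27.32 pos [0.3747 0.2055 0.1688] yaw 1.775 d mm [ -0.6   1.2 119.8] turn 0.001 F [ 1.1 -0.6 -0.5] op 0.0917
```

apply_moves:
  rows:
    - {"xyz":[0,1,40],"turn":0}
    - {"xyz":[0,0,40],"turn":0}
    - {"xyz":[0,0,30],"turn":0}
    - {"xyz":[0,0,10],"turn":0}
    - {"xyz":[0,0,0],"turn":0}

```text
time: 27.95
tool_pos: [0.377, 0.2047, 0.0506]
tool_rot: [-3.141, 0.0, 1.772]
contact_force: [0.4, 0.2, 1.3]
opening: 0.0919
```

apply_moves:
  rows:
    - {"xyz":[0,0,0],"turn":0}
    - {"xyz":[0,0,0],"turn":0}
    - {"xyz":[0,0,0],"turn":0}
    - {"xyz":[0,0,0],"turn":0}
    - {"xyz":[0,0,0],"turn":0}
    - {"xyz":[0,0,0],"turn":0}
    - {"xyz":[0,0,0],"turn":0}
    - {"xyz":[0,0,0],"turn":0}
  gripper: 0.2
  newtons: 20

```text
time: 28.95
tool_pos: [0.3765, 0.2055, 0.0507]
tool_rot: [-3.141, 0.0, 1.773]
contact_force: [-1.5, -0.4, 2.6]
opening: 0.0453
```

apply_moves:
  rows:
    - {"xyz":[0,0,-30],"turn":0}
    - {"xyz":[0,0,-50],"turn":0}
    - {"xyz":[0,0,-50],"turn":0}
    - {"xyz":[0,0,-40],"turn":0}
    - {"xyz":[0,0,0],"turn":0}

```text
time: 29.58
tool_pos: [0.378, 0.206, 0.2232]
tool_rot: [3.135, -0.001, 1.773]
contact_force: [-0.0, 0.3, -0.6]
opening: 0.0451
```

```bash
python3 -c "
from h import *
to(.4605,-.2345,.125,1.774)"
```

```text
time 29.57 pos [0.378  0.206  0.2232] yaw 1.773 d mm [-448.1   -8.2   97.8] turn -0.001 F [-0.   0.3 -0.6] op 0.0451
```

apply_moves:
  rows:
    - {"xyz":[-40,0,0],"turn":0}
    - {"xyz":[-58,-1,0],"turn":0}
    - {"xyz":[-58,-1,0],"turn":0}
    - {"xyz":[-58,-1,0],"turn":0}
    - {"xyz":[-58,-1,0],"turn":0}
    - {"xyz":[-58,-1,0],"turn":0}
    - {"xyz":[-58,-1,0],"turn":0}
    - {"xyz":[-40,-1,0],"turn":0}
    - {"xyz":[-20,0,0],"turn":0}
    - {"xyz":[0,0,0],"turn":0}

```text
time: 30.82
tool_pos: [0.4591, -0.2351, 0.2192]
tool_rot: [-3.14, -0.002, 1.771]
contact_force: [-0.4, 0.9, -1.2]
opening: 0.0452
```

apply_moves:
  rows:
    - {"xyz":[0,0,35],"turn":0}
    - {"xyz":[0,0,25],"turn":0}
    - {"xyz":[0,0,10],"turn":0}
    - {"xyz":[0,0,0],"turn":0}
    - {"xyz":[0,0,0],"turn":0}

```text
time: 31.45
tool_pos: [0.4601, -0.2348, 0.1518]
tool_rot: [3.14, 0.001, 1.773]
contact_force: [-0.1, -0.2, -1.3]
opening: 0.0452
```

```bash
python3 -c "
from h import *
to(.4605,-.2345,.1265,1.774)
snap('side','side3.png'); im=cv2.imread('pics/side3.png')
cv2.imwrite('pics/s3.png',cv2.resize(im[110:260,200:400],None,fx=4,fy=4,interpolation=cv2.INTER_CUBIC))"
```

```text
time 31.45 pos [ 0.4601 -0.2348  0.1518] yaw 1.773 d mm [ 0.3  0.4 25.3] turn -0.001 F [-0.1 -0.2 -1.3] op 0.0452
```

View pics/s3.png

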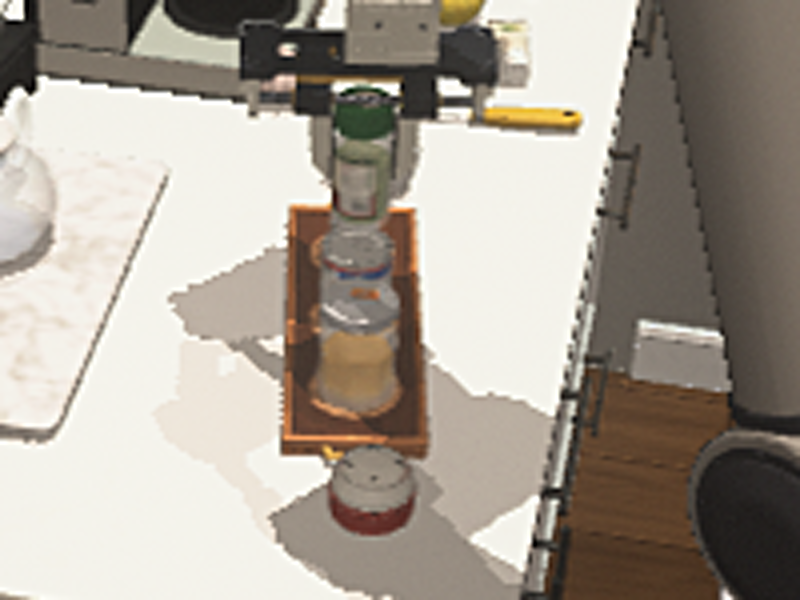

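The spice jar hangs upright, centred above the tin. Lowering.

apply_moves:
  rows:
    - {"xyz":[0,0,15],"turn":0}
    - {"xyz":[0,0,5],"turn":0}
    - {"xyz":[0,0,3],"turn":0}
    - {"xyz":[0,0,1],"turn":0}
    - {"xyz":[0,0,0],"turn":0}
    - {"xyz":[0,0,0],"turn":0}

```text
time: 32.25
tool_pos: [0.4597, -0.2349, 0.1268]
tool_rot: [3.141, 0.0, 1.773]
contact_force: [-0.3, 1.0, -0.3]
opening: 0.0447
```

apply_moves:
  rows:
    - {"xyz":[0,0,1],"turn":0}
    - {"xyz":[0,0,0],"turn":0}
    - {"xyz":[0,0,0],"turn":0}

```text
time: 32.62
tool_pos: [0.4598, -0.2351, 0.1266]
tool_rot: [3.141, 0.001, 1.773]
contact_force: [-2.5, 0.2, 5.2]
opening: 0.0453
```

Contact on the tin; release, rise and draw away.

apply_moves:
  rows:
    - {"xyz":[0,0,0],"turn":0}
    - {"xyz":[0,0,0],"turn":0}
    - {"xyz":[0,0,0],"turn":0}
    - {"xyz":[0,0,0],"turn":0}
    - {"xyz":[0,0,0],"turn":0}
    - {"xyz":[0,0,-20],"turn":0}
    - {"xyz":[0,0,-50],"turn":0}
    - {"xyz":[0,0,-55],"turn":0}
  gripper: 1

```text
time: 33.62
tool_pos: [0.4591, -0.2345, 0.2516]
tool_rot: [-3.14, -0.001, 1.773]
contact_force: [0.8, -0.3, -0.3]
opening: 0.0916
```

apply_moves:
  rows:
    - {"xyz":[50,0,-15],"turn":0}
    - {"xyz":[60,0,0],"turn":0}
    - {"xyz":[60,0,0],"turn":0}
    - {"xyz":[0,0,0],"turn":0}
    - {"xyz":[0,0,0],"turn":0}
    - {"xyz":[0,0,0],"turn":0}
    - {"xyz":[0,0,0],"turn":0}

```text
time: 34.5
tool_pos: [0.4256, -0.0693, 0.2655]
tool_rot: [-3.141, -0.0, 1.771]
contact_force: [0.4, 1.1, 0.0]
opening: 0.0919
```

```bash
python3 - <<'E'
from h import *
snap('wrist','w4.png'); snap('side','side4.png'); s=robot.observe(); print(s['time'],s['tool_pos'])
a=cv2.resize(cv2.imread('pics/w4.png')[100:400,180:380],None,fx=2,fy=2,interpolation=cv2.INTER_CUBIC)
b=cv2.resize(cv2.imread('pics/side4.png')[110:260,240:340],None,fx=4,fy=4,interpolation=cv2.INTER_CUBIC)
cv2.imwrite('pics/fin.png',np.hstack([a,b]))
for n,X in (('spice',(.4605,-.2345,.19)),('tin',(.4605,-.2345,.084)),('honey',(.4425,-.1444,.098)),('salt',(.4795,-.3246,.1))):
    print(n,((proj('w4',X)-[180,100])*2).round(),((proj('side4',X)-[240,110])*4+[400,0]).round())
E
```

```text
34.6 [ 0.4255383  -0.06901108  0.26549812]
spice [191. 623.] [599. 127.]
tin [190. 464.] [594. 244.]
honey [190. 325.] [594. 298.]
salt [191. 617.] [593. 164.]
```

View pics/fin.png

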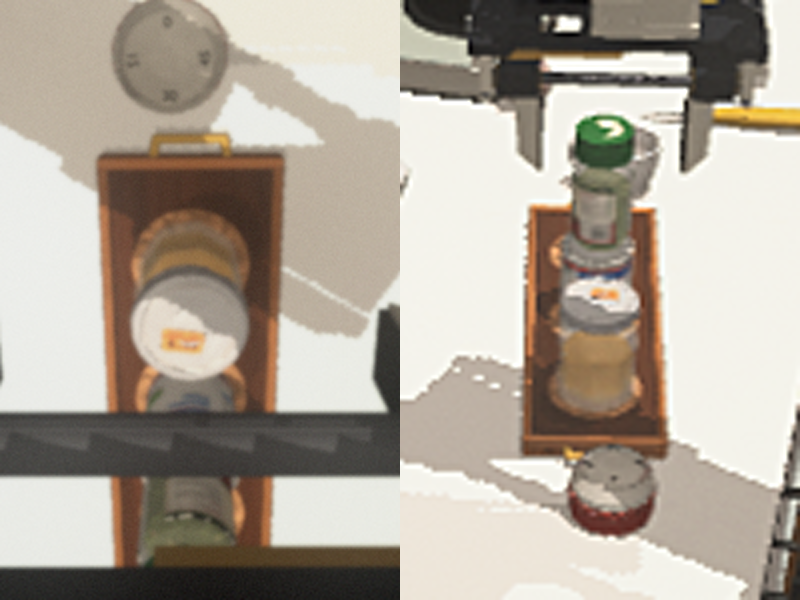

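Spice cap at (604,128) against a predicted (599,127), and the tin is shifted likewise, so they're coaxial. The salt is hidden here, so I'll take one check from the scene camera.

```bash
python3 - <<'E'
from h import *
snap('scene','scene4.png'); 
P={n:proj('scene4',X) for n,X in (('spice',(.4605,-.2345,.19)),('tin',(.4605,-.2345,.084)),('honey',(.4425,-.1444,.098)),('salt',(.4795,-.3246,.102)),('saltfoot',(.4795,-.3246,.012)))}
x0,y0=(P['tin']-[70,60]).astype(int); print(x0,y0)
for n in P: print(n,((P[n]-[x0,y0])*5).round())
cv2.imwrite('pics/sc4.png',cv2.resize(cv2.imread('pics/scene4.png')[y0:y0+120,x0:x0+150],None,fx=5,fy=5,interpolation=cv2.INTER_CUBIC))
E
```

```text
269 177
spice [371. 171.]
tin [354. 300.]
honey [193. 228.]
salt [528. 336.]
saltfoot [506. 435.]
```

View pics/sc4.png

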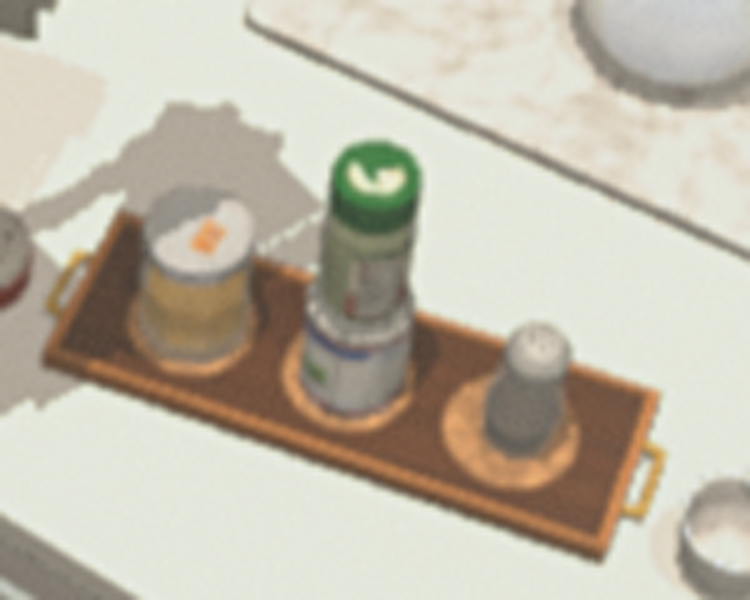

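All four are upright on their places. The salt foot centre is at about (522,427) against its disc centre (511,431), roughly 6 mm off. The rest are within about 2 mm. Handing in.

```bash
python3 -c "
from h import *
robot.hand_in(); s=robot.observe(); print(s['time'],s['contact_force'])"
```

```text
the job is handed in; nothing more can be done
the job is handed in; nothing more can be done
```

The job is handed in at about 34.7 s of the 109 s. All four seasonings are on the tray, and every item was placed and released once, with nothing regrasped. The tin is on the middle disc with the spice jar on top of it. The honey is on the +y end disc beside the timer, and the salt is on the −y end disc beside the cup.

**Final checks (wrist, side and scene cameras):**
- **Upright and released:** all four stood upright, with the gripper open and clear of them.
- **Centring:** the tin, honey and spice jar were within about 2 mm of where I aimed. The salt shaker looked 5–6 mm off its disc centre, inside the 13 mm limit, so I left it.
- **Timer and cup:** both were standing. I saw no sign they had moved, but I judged that from the pictures only and did not measure it.

**Disagreements:**
- **Salt shaker width:** it gripped at 40.7 mm, not the stated 44 mm. The side picture also shows a body of about 40 mm.
- **Camera offset:** the side and wrist cameras differed by 2–3 mm on the disc positions, roughly the stated calibration. I used a value between the two.

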